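# Balance the long chocolate box on the display stand

## Task

Balance the long closed chocolate box across the brass ridge of the wooden display stand, so that it lies lengthwise over the stand, level, free of both rubber stops. It is not evenly packed, so you have to find its balance point. When it balances by itself, let go, then stand the small white-lidded jar upright on top of it so that the box still lies level, and leave both; do not knock the other goods about.

Things in the scene. Friction and masses are not known exactly. Their poses are not given: they have to be found in the camera images.
- long_box: long closed loose box, 200 x 52 x 40 mm (x, y, z), cream with a dark red lid that stays shut and a gold band near each end; both ends look alike. Origin at the centre of its underside, x along its length, z up. About 0.25 kg. Its contents are one unseen lump that does not shift: the centre of mass lies anywhere up to 47 mm from the middle towards either end, different each time
- box_centre (a point): the geometric centre of the long box, 20 mm above its underside (not its centre of mass, which shows only on lifting or trying); axes as the box's. Grasp the box from above across its 52 mm width
- stand: wooden display stand, fixed to the counter: base 130 x 80 x 12 mm, a post with a brass ridge in the middle, a post with a black rubber stop at x = -45 and +45 mm (each 12 mm along x, 40 mm across, top 45 mm up, 5 mm below the ridge). Origin at the centre of its underside, x along its long side, as the box is to lie. A box out of balance tilts about 0.1 rad onto a stop
- ridge (a point): centre of the flat top of the brass ridge, 50 mm above the counter; the ridge is 20 mm wide along the stand's x and 44 mm long along its y; the box balances when its centre of mass is over this top. Axes as the stand's
- cream_jar: small loose glass jar with a white lid, standing upright; origin at the centre of its underside, z up
- jar_centre (a point): centre of the small white-lidded jar, half-way up. The jar is 60 mm tall and 50 mm across, its lid 44 mm across and from 50 to 60 mm up; about 0.15 kg
- honey_centre (a point): centre of the loose jar with a golden lid, 54 mm across, 75 mm tall, standing on the counter; a bystander
- tin_centre (a point): centre of the loose round dark green tin, 69 mm across, 42 mm tall, standing on the counter; a bystander
Not all that is in view belongs to the job. Leave any orange look-alike of the long_box alone. What is shaped like the cream_jar but blue is not meant.

How it is judged:
By the outcome, as a careful person would: the job done as asked, in the order asked, and still so for the second after the job is handed in, with the robot touching nothing.
It also fails if it takes over 64 s, if anything falls off the work surface, if the arm or the gripper's body presses on something with over 40 N, if the wrist force passes 120 N, or if a joint passes its speed limit or range.

## Robot

A 6-joint arm with a two-finger parallel gripper is mounted at the origin on a cart in front of the work surface, level with it; the furniture and walls round the work are solid. World frame = base frame: x ahead of the robot, y to its left, z up, the work surface at z = 0. Lengths are in m, angles in degrees, forces in N, time in s.
With the tool pointing down it reaches from about 0.3 to 0.75 m from the base axis. Payload 8.5 kg.
Tool frame: the origin (TCP) lies on the centre line of the jaws, within the pads' length; the fingertips stand 17 mm ahead of it and the grasp point (between the pads) lies 2 mm behind it; z points along the fingers, y is the direction in which the jaws open and shut (so a half turn about z gives the same grasp; the last joint's range is limited). The gripper opens to 85 mm and grips with 20 to 120 N. Pads are 22 mm wide; open, the fingers measure 114 mm over their backs; the gripper's body (76 mm by 85 mm) begins 54 mm behind the grasp point. The pads swing forward as they close: fully open they stand 13 mm farther back than shut.
Start: joints at [61.69, 21.807, 74.336, -0, 83.858, -12.336], TCP at [0.151, 0.529, 0.248] pointing down, gripper open.
Joint ranges: [-178.18, 178.18], [-50.72, 133.34], [12.68, 142.11], [-81.47, 261.47], [9.98, 163.14], [-165.26, 165.26]. Speed limits (degrees/s): [136.94, 136.94, 180, 180, 180, 180].

## Interface

Orientations are given as a 3x3 rotation matrix whose columns are the frame's x, y, z axes.
In Python, from rig import env, imaging, close_job gives the robot as it stands.
- The arm moves only by the tool step_arm, never from a script. Its argument "steps" is one flat list of numbers, 7 for each row, row after row: the opening, from 0 (shut) to 1 (fully open), then the shift along the tool's x, y, z as a fraction of full scale, then the turn, a rotation vector about the tool's x, y, z as a fraction of full scale. A call has 1 to 10 rows; each row is the pose to reach, as a shift and turn from the pose commanded when the call began, along the tool's axes at that moment; what a row does not reach only later rows make up. Full scale, the value 1, is 0.3 m for a shift and 45 degrees for a turn. A row lasts 1/10 s, in which the tool goes at most 50 mm and 8.59 degrees, less where a joint would pass 70% of its speed; a pose out of reach is approached as far as the arm can. A call with a number of a shift or a turn outside -1 to 1 is refused whole. A call with a gripper value outside its range is refused whole. The fingers move at their own pace and stop on an object; "grip_force" is the grip in N (left out, the last holds). Time passes only in rows, so rows that repeat a pose let the fingers close. It gives the time, the measured TCP pose, the force and the opening at its end, in the units of the state.
- env.observe(): the state, without advancing time (a new reading comes with each control period).
- imaging.get_image(name): name is "scene" or "top" or "wrist"; returns (picture, depth): 384x512x3 uint8, blue, green, red; 384x512 float32, m along the optical axis (not along the pixel's ray), 0 where there is no reading.
- imaging.get_calibration(name): a dict with "camera_matrix" (3x3 intrinsics, pixels), "world_from_camera" (4x4, takes a point from camera to world coordinates). Camera axes: x right, y down, z forward; pixel columns grow to the right and rows downward; lengths in m; the calibration is good to about 2 mm. A picture is of the moment at which its call begins: read the wrist's pose just before it. get_calibration takes no time and is no camera call; for the wrist camera it gives the pose at the moment of the call.
- close_job(): hands the job in, once; it reports no verdict.
Trained networks look in the newest picture that a camera, given by its name, has taken for a name from the list of things; names that differ only in an ending like _2 or _b are one class to them, and where a whole thing is asked for, a point or a joint stands for the part that bears it (a point fixed in the world has none). Each returns a list of dicts, best first, with "score" (0 to 1); they miss things now and then, are a little off and sometimes report something else, mostly with a low value. They report only what shows in the picture. A call takes as long as a camera call. They do not tell look-alikes from the thing itself.
- imaging.spot_in(camera, target): "pixel" ([column, row] in pixels, amid what is visible of it).
- imaging.regions_of(camera, target): "mask" (384x512 bool, what is visible of it) and "pixel" ([column, row] in pixels, amid what is visible of it).
- imaging.pinpoint(camera, target): "pixel" ([column, row] in pixels: a listed point, or the origin of a listed thing).
The state is a dict: "time_s": time; "q": joint angles; "qvel": joint speeds; "joint_efforts": joint torques, N m; "position": TCP position; "tool_rot": TCP orientation; "ft_force": force on the tool from outside, world axes, zero at the start; "wrist_torque": the same for the moment, N m; "grip_width": finger opening in m.
Only numpy, scipy, OpenCV 4.12 (cv2) and the standard library are available. Lean on these libraries where they do the work, as an engineer would, in place of code of your own. Each camera call takes 0.05 s, during which the arm holds its last target.

## Working session

There is one attempt and no reset: what is moved stays moved. The work goes in short steps, Python scripts to look and compute and a tool call to move; the robot and the scene stay as the last step left them, time stands still between calls to the robot, and variables do not carry over. Pictures are saved under pics/ and viewed, and the job is handed in when it is done.

Besides the shell and the picture viewer there is one more tool, called after "Request:" as name(argument=value, ...) on one line, values as JSON. step_arm: Moves the arm, as the interface text tells. Shift numbers are shares of 0.3 m and turn numbers shares of 45 degrees, none past 1 either way. Its arguments: {"type":"object","properties":{"steps":{"type":"array","items":{"type":"number"}},"grip_force":{"type":"number"}},"required":["steps"]}

```bash
ls; mkdir -p pics
python3 - <<'E'
from rig import env, imaging
import cv2, numpy as np
s=env.observe(); print(s)
for n in ["scene","top","wrist"]:
    im,d=imaging.get_image(n); cv2.imwrite(f"pics/{n}0.png",im); np.save(f"pics/{n}0d.npy",d)
    c=imaging.get_calibration(n); print(n,np.round(c["camera_matrix"],1).tolist(),np.round(c["world_from_camera"],3).tolist())
E
```

```text
pics
{'time_s': 0.0, 'q': array([ 6.16907756e+01,  2.18411633e+01,  7.43848011e+01,  1.31504025e-04,
        8.38595221e+01, -1.23370661e+01]), 'qvel': array([ 0.01168487, -0.0596488 ,  0.03842241, -0.10700313, -0.05517187,
       -0.00920104]), 'joint_efforts': array([ 4.09515314e-04, -4.48457766e+01, -2.31280804e+01, -1.22746164e-04,
        4.67535399e-03, -1.84930565e-05]), 'position': array([0.15122416, 0.52851671, 0.24770987]), 'tool_rot': array([[-9.61395341e-01,  2.75169938e-01, -7.09569703e-04],
       [ 2.75170666e-01,  9.61394499e-01, -1.31249380e-03],
       [ 3.21017571e-04, -1.45707819e-03, -9.99998887e-01]]), 'ft_force': array([ 0.28350939, -0.23852176, -0.09613529]), 'wrist_torque': array([-0.02679183,  0.02660896, -0.011742  ]), 'grip_width': 0.0856797060317319}
scene [[411.4, 0.0, 257.4], [0.0, 411.4, 190.3], [0.0, 0.0, 1.0]] [[0.616, -0.622, 0.484, -0.04], [-0.788, -0.488, 0.376, -0.203], [0.002, -0.613, -0.79, 1.004], [0.0, 0.0, 0.0, 1.0]]
top [[367.7, 0.0, 251.8], [0.0, 367.7, 188.4], [0.0, 0.0, 1.0]] [[-0.018, -0.995, 0.096, 0.448], [-1.0, 0.019, 0.009, 0.244], [-0.011, -0.096, -0.995, 1.211], [0.0, 0.0, 0.0, 1.0]]
wrist [[282.7, 0.0, 253.6], [0.0, 282.7, 193.0], [0.0, 0.0, 1.0]] [[0.276, 0.927, 0.255, 0.087], [0.961, -0.266, -0.073, 0.547], [-0.0, 0.265, -0.964, 0.373], [0.0, 0.0, 0.0, 1.0]]
```

View pics/scene0.png

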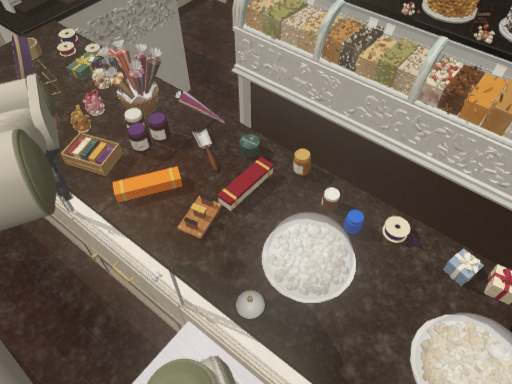

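View pics/top0.png

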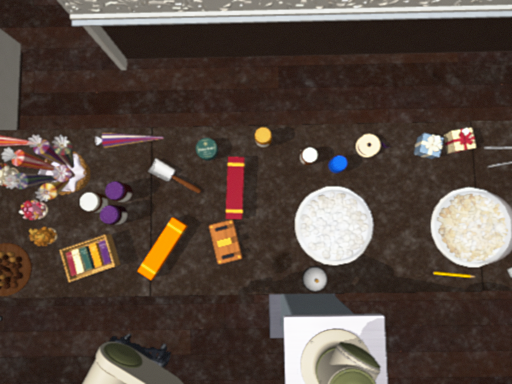

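View pics/wrist0.png

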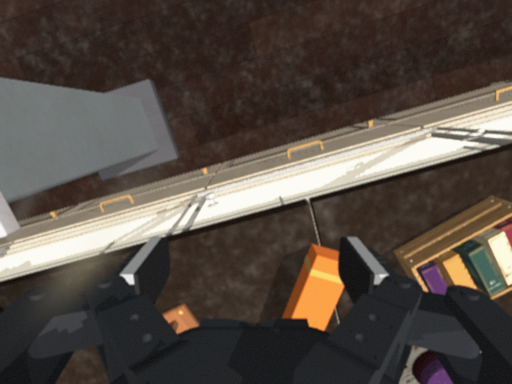

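```bash
cat > h.py <<'E'
from rig import env, imaging
import cv2, numpy as np
def pt(cam,px,d,c=None):
    c=c or imaging.get_calibration(cam); K=c["camera_matrix"];T=c["world_from_camera"]
    u,v=px; p=np.array([(u-K[0,2])/K[0,0]*d,(v-K[1,2])/K[1,1]*d,d,1]); return (T@p)[:3]
def ray_z(cam,px,z,c=None):
    c=c or imaging.get_calibration(cam); T=c["world_from_camera"]
    a=T[:3,3]; b=pt(cam,px,1.0,c); t=(z-a[2])/(b[2]-a[2]); return a+t*(b-a)
def cloud(cam,d,c=None):
    c=c or imaging.get_calibration(cam);K=c["camera_matrix"];T=c["world_from_camera"]
    v,u=np.mgrid[0:d.shape[0],0:d.shape[1]]
    P=np.stack([(u-K[0,2])/K[0,0]*d,(v-K[1,2])/K[1,1]*d,d,np.ones_like(d)],-1)
    return (P@T.T)[...,:3]
E
python3 - <<'E'
from h import *
for cam in ["top","scene"]:
    im,d=imaging.get_image(cam); c=imaging.get_calibration(cam); C=cloud(cam,d,c)
    for n in ["long_box","stand","cream_jar","honey_centre","tin_centre"]:
        for r in imaging.regions_of(cam,n)[:4]:
            m=r["mask"]&(d>0)
            P=C[m]; z=np.percentile(P[:,2],90); 
            top=P[P[:,2]>z-0.006]
            uv=np.argwhere(m)[:, ::-1]
            rect=cv2.minAreaRect((top[:,:2]*1000).astype(np.float32))
            print(cam,n,round(r["score"],2),np.round(r["pixel"]),"ztop",round(z,4),"rect mm",np.round(rect[0],1),np.round(rect[1],1),round(rect[2],1),len(P))
    for n in ["ridge","box_centre","jar_centre"]:
        for r in imaging.pinpoint(cam,n)[:4]:
            z={"ridge":.05,"box_centre":.02,"jar_centre":.03}[n]
            print(cam,n,round(r["score"],2),np.round(r["pixel"],1),np.round(ray_z(cam,r["pixel"],z,c),4))
im=cv2.imread("pics/top0.png"); a=cv2.resize(im[120:280,60:360],None,fx=2.6,fy=2.6,interpolation=cv2.INTER_CUBIC); cv2.imwrite("pics/topc.png",a)
im=cv2.imread("pics/scene0.png"); a=cv2.resize(im[130:250,170:380],None,fx=3.5,fy=3.5,interpolation=cv2.INTER_CUBIC); cv2.imwrite("pics/scc.png",a)
E
```

```text
top long_box 0.92 [234. 187.] ztop 0.0433 rect mm [565.4 310.7] [ 52.  197.7] 87.2 1010
top long_box 0.72 [164. 247.] ztop 0.0432 rect mm [376.8 544.6] [ 52.1 199.7] 56.7 1111
top stand 0.8 [228. 240.] ztop 0.0468 rect mm [392.6 345.5] [102.1  42.6] 14.7 1044
top cream_jar 0.59 [309. 156.] ztop 0.062 rect mm [662.9  69.8] [41.6 42.4] 89.8 245
top cream_jar 0.56 [338. 165.] ztop 0.0618 rect mm [635.8 -22.3] [42.2 43.9] 43.7 227
top honey_centre 0.79 [263. 138.] ztop 0.077 rect mm [726.6 218. ] [45.1 47.2] 44.1 266
top honey_centre 0.65 [306. 157.] ztop 0.0621 rect mm [661.6  69.9] [41.6 39.7] 89.8 212
top tin_centre 0.95 [208. 149.] ztop 0.0444 rect mm [694.4 398.8] [67.1 61.6] 0.2 363
top tin_centre 0.43 [226. 239.] ztop 0.0472 rect mm [392.6 345.5] [102.1  42.6] 14.7 956
top ridge 0.83 [226.9 244.9] [0.3837 0.3355 0.05  ]
top box_centre 0.85 [164.5 247.7] [0.3765 0.5386 0.02  ]
top box_centre 0.71 [234.6 187.2] [0.5675 0.3108 0.02  ]
top jar_centre 0.73 [337.2 166.3] [ 0.6283 -0.0229  0.03  ]
top jar_centre 0.47 [304.2 154.9] [0.6678 0.0826 0.03  ]
scene long_box 0.9 [148. 187.] zto
[... 206 characters left out ...]
.1] [42.9 44.1] 25.4 362
scene stand 0.85 [199. 216.] ztop 0.0476 rect mm [390.2 344.1] [101.7  44.2] 13.1 1028
scene cream_jar 0.84 [327. 201.] ztop 0.0608 rect mm [659.1  70.2] [40.6 41.2] 23.6 314
scene cream_jar 0.64 [351. 224.] ztop 0.0611 rect mm [631.3 -22.4] [41.9 40.6] 31.7 345
scene honey_centre 0.6 [302. 161.] ztop 0.0759 rect mm [723.9 216.2] [45.4 46.4] 23.8 404
scene tin_centre 0.57 [248. 143.] ztop 0.0445 rect mm [690.6 398.7] [64.9 61.9] 14.9 370
scene ridge 0.71 [198.7 203.1] [0.404  0.3552 0.05  ]
scene box_centre 0.84 [145.4 188. ] [0.3596 0.5391 0.02  ]
scene jar_centre 0.79 [329.6 204.2] [0.6464 0.0633 0.03  ]
scene jar_centre 0.59 [351.6 219.2] [ 0.64   -0.0139  0.03  ]
```

View pics/topc.png

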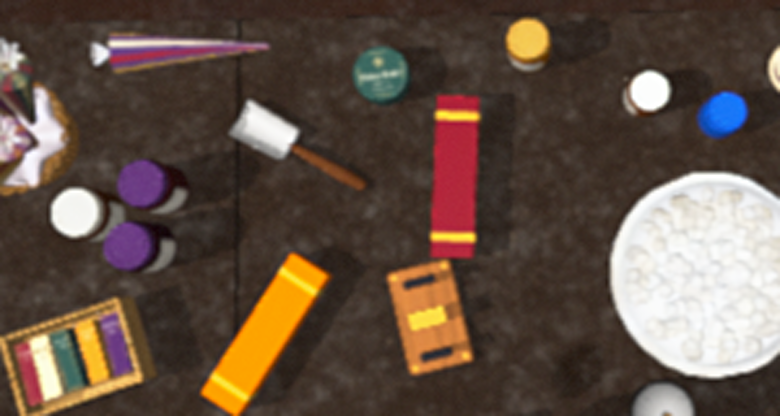

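View pics/scc.png

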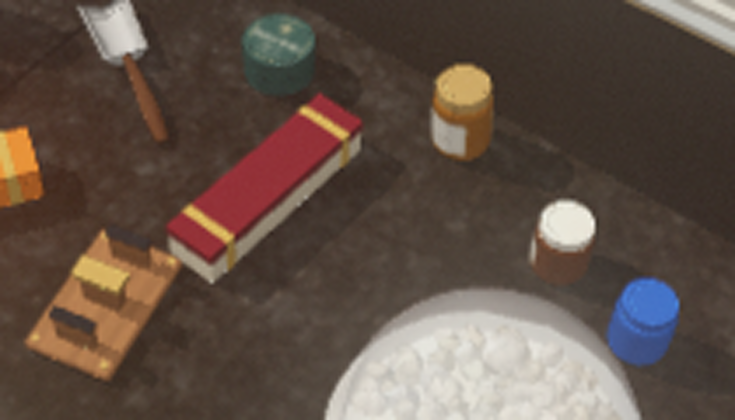

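The red box at top (234,187), scene (245,184), is the meant one; the orange box at top (164,247) is the look-alike. Three jars could be the one meant: the white-lidded one at top (309,156) is small and brown glass, which fits. The blue one at (338,164) is excluded, and the white one at (92,202) is a bigger jar in the purple group. The crops confirm this. Next I'll refine the poses.

Run:
```python
from h import *
from scipy.optimize import least_squares
def rect(P): 
    r=cv2.minAreaRect((P[:,:2]*1000).astype(np.float32)); return [np.round(x,1).tolist() for x in (r[0],r[1],r[2])]
for cam in ["top","scene"]:
    d=np.load(f"pics/{cam}0d.npy"); c=imaging.get_calibration(cam); C=cloud(cam,d,c).reshape(-1,3); C=C[d.ravel()>0]
    near=C[(np.hypot(C[:,0]-.391,C[:,1]-.345)<.085)]
    print(cam,"counter z",np.median(near[near[:,2]<.006][:,2]))
    print("base all",rect(near[(near[:,2]>.009)]), "base",rect(near[(near[:,2]>.009)&(near[:,2]<.016)]))
    p=near[near[:,2]>.043]; print("posts",rect(p)); r=near[near[:,2]>.0495]; print("ridge",rect(r),r[:,:2].mean(0),np.percentile(r[:,2],50),len(r))
    b=C[(np.abs(C[:,0]-.565)<.12)&(np.abs(C[:,1]-.31)<.045)&(C[:,2]>.036)&(C[:,2]<.05)]
    b=b[b[:,0]>.458]
    print("box",rect(b),b.mean(0), "pca",np.degrees(np.arctan(np.linalg.svd(b[:,:2]-b[:,:2].mean(0),full_matrices=False)[2][0][1]/np.linalg.svd(b[:,:2]-b[:,:2].mean(0),full_matrices=False)[2][0][0])))
    # stand pca of base
    bb=near[near[:,2]>.009]; v=np.linalg.svd(bb[:,:2]-bb[:,:2].mean(0),full_matrices=False)[2][0]; print("stand pca",bb.mean(0),np.degrees(np.arctan(v[1]/v[0])))
```

```text
top counter z -0.000999281882537173
base all [[401.0, 341.8], [142.5, 90.9], 12.5] base [[393.0, 346.0], [128.6, 79.4], 12.8]
posts [[405.1, 346.9], [130.7, 57.9], 0.9]
ridge [[410.8, 347.9], [57.6, 42.4], 6.7] [0.39401831 0.34648229] 0.051750074938242796 60
box [[565.4, 310.9], [52.3, 198.1], 87.1] [0.56447989 0.31063454 0.04053046] pca -3.359953177470054
stand pca [0.39513035 0.34469679 0.02037653] 10.03928462318626
scene counter z -0.0005456594424779748
base all [[400.3, 336.0], [147.0, 101.5], 13.2] base [[396.3, 337.1], [139.7, 97.4], 13.2]
posts [[405.4, 344.1], [66.1, 138.1], 86.1]
ridge [[386.0, 343.1], [91.3, 42.5], 16.1] [0.38977878 0.34430773] 0.05107377981822725 78
box [[563.0, 309.6], [54.0, 202.4], 87.4] [0.5586541  0.30886822 0.04067881] pca -2.9346349461291372
stand pca [0.39118079 0.33709319 0.02308385] 2.2339590144048316
```

```bash
cat >> h.py <<'E'
def rot_down(yaw):  # tool z down, tool y at world yaw (deg)
    a=np.radians(yaw); y=np.array([np.cos(a),np.sin(a),0]); z=np.array([0,0,-1.]); x=np.cross(y,z); return np.stack([x,y,z],1)
def mv(p,yaw,frm=None):
    s=env.observe(); P=s["position"];R=s["tool_rot"]
    if frm is not None: P=np.array(frm[0]);R=rot_down(frm[1])
    sh=R.T@(np.array(p)-P)/0.3; w=cv2.Rodrigues(R.T@rot_down(yaw))[0].ravel()*180/np.pi/45
    print("shift",np.round(sh,4),"turn",np.round(w,4),"dist",np.linalg.norm(sh)*.3)
E
python3 - <<'E'
from h import *
mv([.455,.33,.24],93)
E
```

```text
shift [-1.1554 -0.3584  0.0277] turn [-1.000e-04 -0.000e+00 -4.216e-01] dist 0.363007887598145
```

Request:
step_arm(steps=[1,-1,-0.36,0.03,0,0,-0.42,1,-1,-0.36,0.03,0,0,-0.42,1,-1,-0.36,0.03,0,0,-0.42,1,-1,-0.36,0.03,0,0,-0.42,1,-1,-0.36,0.03,0,0,-0.42,1,-1,-0.36,0.03,0,0,-0.42,1,-1,-0.36,0.03,0,0,-0.42,1,-1,-0.36,0.03,0,0,-0.42,1,-1,-0.36,0.03,0,0,-0.42])

```text
time_s: 1.95
position: [0.4101, 0.3422, 0.2392]
tool_rot: [[-0.999, -0.05, -0.001], [-0.05, 0.999, 0.0], [0.001, 0.0, -1.0]]
ft_force: [-0.8, -0.4, 0.4]
grip_width: 0.0853
```

Run:
```python
from h import *
mv([.455,.33,.24],93)
c=imaging.get_calibration("wrist")
im,d=imaging.get_image("wrist"); cv2.imwrite("pics/w1.png",im); np.save("pics/w1d.npy",d); np.savez("pics/w1c.npz",K=c["camera_matrix"],T=c["world_from_camera"])
print(c["world_from_camera"][:3,3])
for r in imaging.pinpoint("wrist","ridge")[:2]: print(r["score"],r["pixel"],ray_z("wrist",r["pixel"],.05,c))
for r in imaging.pinpoint("wrist","stand")[:2]: print(r["score"],r["pixel"],ray_z("wrist",r["pixel"],.0,c))
```

```text
shift [-0.1476 -0.0481 -0.0028] turn [ 0.0001 -0.0007 -0.0031] dist 0.04657843414546099
[0.34371406 0.33901229 0.36466748]
0.6 [253.9, 158.7] [0.39033618 0.34193569 0.05      ]
0.65 [254.9, 154.2] [0.39186555 0.34339782 0.        ]
```

View pics/w1.png

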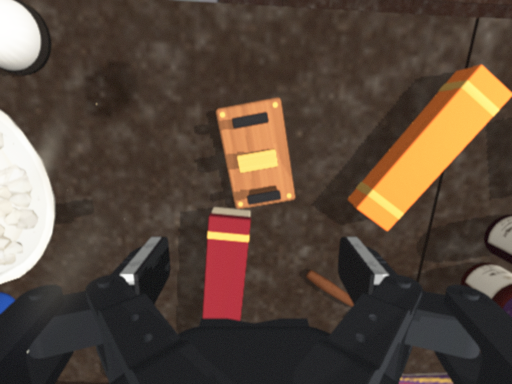

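```bash
cat > st.py <<'E'
from h import *
def stand(f):
    im=cv2.imread(f"pics/{f}.png").astype(int); z=np.load(f"pics/{f}d.npy"); a=np.load(f"pics/{f}c.npz"); c={"camera_matrix":a["K"],"world_from_camera":a["T"]}
    C=cloud("wrist",z,c)
    near=np.hypot(C[...,0]-.392,C[...,1]-.344)<.08
    b,g,r=im[...,0],im[...,1],im[...,2]
    br=near&(r>150)&(g>120)&(b<110)&(C[...,2]>.04)
    bk=near&(im.max(2)<75)&(C[...,2]>.035)
    for nm,m,zz in (("ridge",br,.05),("stops",bk,.045)):
        n,l,s,ce=cv2.connectedComponentsWithStats(m.astype(np.uint8))
        for i in range(1,n):
            if s[i,4]>60:
                uv=np.argwhere(l==i)[:,::-1]; P=np.array([ray_z("w",p,zz,c)[:2] for p in uv])
                rc=cv2.minAreaRect((P*1000).astype(np.float32)); print(nm,ce[i].round(1),s[i,4],"centroid",P.mean(0).round(4),"rect",np.round(rc[0],1),np.round(rc[1],1),round(rc[2],1),"z",np.median(C[l==i][:,2]).round(4))
E
python3 - <<'E'
from st import *
stand("w1")
E
```

```text
stops [249.6 119.9] 294 centroid [0.3488 0.3351] rect [348.8 335.1] [ 9.2 37.3] 13.2 z 0.045
stops [263.3 196.4] 262 centroid [0.4351 0.3553] rect [435.  355.3] [10.4 36.7] 13.3 z 0.0449
stops [254.6 333.5] 42338 centroid [0.6308 0.3551] rect [600.7 355.3] [227.6 735.1] 2.8 z 0.3011
```

Run:
```python
from st import *
im=cv2.imread("pics/w1.png").astype(int); z=np.load("pics/w1d.npy"); a=np.load("pics/w1c.npz"); c={"camera_matrix":a["K"],"world_from_camera":a["T"]}
C=cloud("wrist",z,c); P=C[(np.abs(C[...,2]-.04)<.004)&(np.abs(C[...,1]-.31)<.05)&(C[...,0]>.455)&(C[...,0]<.6)]
r=cv2.minAreaRect((P[:,:2]*1000).astype(np.float32)); print(r,np.round(cv2.boxPoints(r),1).tolist(),np.median(P[:,2]))
mv([.564,.310,.10],87); mv([.564,.310,.024],87,([.564,.310,.10],87))
```

```text
((533.0218505859375, 311.8559875488281), (52.137393951416016, 135.10687255859375), 87.17755126953125) [[464.29998779296875, 289.1000061035156], [599.2000122070312, 282.5], [601.7999877929688, 334.6000061035156], [466.79998779296875, 341.20001220703125]] 0.04004496945527089
shift [-0.5099 -0.1375  0.4648] turn [ 2.000e-04 -1.000e-04  1.337e-01] dist 0.21105364915917263
shift [0.     0.     0.2533] turn [0. 0. 0.] dist 0.07600000000000003
```

Request:
step_arm(steps=[1,-0.513,-0.1365,0.4,0,0,0.134,1,-0.513,-0.1365,0.4,0,0,0.134,1,-0.513,-0.1365,0.465,0,0,0.134,1,-0.513,-0.1365,0.465,0,0,0.134,1,-0.513,-0.1365,0.465,0,0,0.134,1,-0.513,-0.1365,0.465,0,0,0.134,1,-0.513,-0.1365,0.465,0,0,0.134,1,-0.513,-0.1365,0.465,0,0,0.134])

```text
time_s: 2.9
position: [0.5651, 0.3104, 0.102]
tool_rot: [[-0.999, 0.053, 0.003], [0.053, 0.999, 0.001], [-0.003, 0.001, -1.0]]
ft_force: [0.4, 0.0, -0.3]
grip_width: 0.0856
```

Run:
```python
from h import *
mv([.565,.3103,.025],87)
W=[]
for i in range(6):
    im,d=imaging.get_image("wrist"); s=env.observe(); W.append(np.r_[s["ft_force"],s["wrist_torque"]])
print(np.round(W,3)); print(s["position"])
cv2.imwrite("pics/w2.png",im)
```

```text
shift [ 0.0011 -0.0008  0.2567] turn [ 0.0015  0.0033 -0.0003] dist 0.07701004883376739
[[-0.521 -0.666 -0.398 -0.007 -0.004 -0.009]
 [-0.912  0.086  0.157  0.013  0.019  0.025]
 [-0.276  0.942  0.901  0.005 -0.021 -0.015]
 [ 0.03  -1.34   0.307 -0.02   0.004 -0.009]
 [ 0.234  0.126 -1.284  0.031  0.044  0.03 ]
 [-0.705 -0.814  0.441  0.008 -0.053 -0.032]]
[0.56563509 0.30954627 0.10044052]
```

View pics/w2.png

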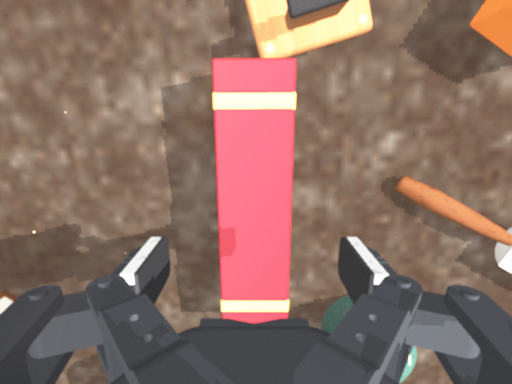

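Request:
step_arm(steps=[1,0,0,0.12,0,0,0,1,0,0,0.25,0,0,0,1,0,0,0.25,0,0,0,1,0,0,0.25,0,0,0,0,0,0,0.25,0,0,0,0,0,0,0.25,0,0,0,0,0,0,0.25,0,0,0,0,0,0,0.25,0,0,0,0,0,0,0.25,0,0,0,0,0,0,0.25,0,0,0], grip_force=45)

```text
time_s: 4.2
position: [0.5666, 0.3097, 0.0268]
tool_rot: [[-0.999, 0.054, 0.003], [0.054, 0.999, 0.001], [-0.003, 0.001, -1.0]]
ft_force: [-1.6, 0.1, 7.2]
grip_width: 0.0514
```

Request:
step_arm(steps=[0,0,0,-0.06,0,0,0,0,0,0,-0.16,0,0,0,0,0,0,-0.28,0,0,0,0,0,0,-0.33,0,0,0,0,0,0,-0.33,0,0,0,0,0,0,-0.33,0,0,0,0,0,0,-0.33,0,0,0,0,0,0,-0.33,0,0,0])

```text
time_s: 5.0
position: [0.5654, 0.3091, 0.1224]
tool_rot: [[-0.999, 0.054, -0.002], [0.054, 0.999, -0.001], [0.002, -0.001, -1.0]]
ft_force: [-0.1, -0.9, -2.0]
grip_width: 0.0511
```

Run:
```python
from h import *
W=[];Q=[]
for i in range(24):
    c=imaging.get_calibration("wrist") ; im,d=imaging.get_image("wrist" if i<23 else "top"); s=env.observe(); W.append(np.r_[s["ft_force"],s["wrist_torque"]])
    if i==22: cv2.imwrite("pics/w3.png",im); np.save("pics/w3d.npy",d); np.savez("pics/w3c.npz",K=c["camera_matrix"],T=c["world_from_camera"])
W=np.array(W); print(np.round(W.mean(0),4),np.round(W.std(0)/np.sqrt(len(W)),4)); print(s["position"],s["tool_rot"],s["grip_width"],s["time_s"])
```

```text
[-4.0500e-02  2.0130e-01 -2.3454e+00  2.0000e-04 -1.3800e-02  8.1000e-03] [0.1038 0.1114 0.0954 0.0063 0.0054 0.006 ]
[0.56584529 0.3093361  0.12385033] [[-9.98534188e-01  5.41245499e-02  9.42540610e-05]
 [ 5.41245529e-02  9.98534192e-01  3.00564891e-05]
 [-9.24891086e-05  3.51138908e-05 -9.99999995e-01]] 0.05132174316549276 6.2
```

View pics/w3.png

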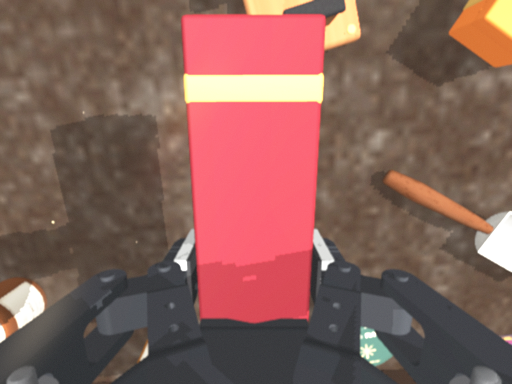

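```bash
cat > lid.py <<'E'
from h import *
def lid(f,ret=False):
    im=cv2.imread(f"pics/{f}.png").astype(int); z=np.load(f"pics/{f}d.npy"); a=np.load(f"pics/{f}c.npz"); c={"camera_matrix":a["K"],"world_from_camera":a["T"]}
    C=cloud("w",z,c); m=(im[...,2]>120)&(im[...,1]<90)&(im[...,0]<110)&(z>0)
    n,l,s,ce=cv2.connectedComponentsWithStats(m.astype(np.uint8))
    i=1+np.argmax(s[1:,4]); P=C[l==i]
    zz=np.median(P[:,2]); P=P[np.abs(P[:,2]-zz)<.015]
    A=np.c_[P[:,:2]-P[:,:2].mean(0),np.ones(len(P))]; k=np.linalg.lstsq(A,P[:,2],rcond=None)[0]
    res=P[:,2]-A@k; P2=P[np.abs(res)<.003]; A=np.c_[P2[:,:2]-P2[:,:2].mean(0),np.ones(len(P2))]; k=np.linalg.lstsq(A,P2[:,2],rcond=None)[0]
    r=cv2.minAreaRect((P2[:,:2]*1000).astype(np.float32))
    print("lid n",len(P2),"mean",P2.mean(0).round(4),"slope x,y",k[:2].round(4),"rect",np.round(r[0],1),np.round(r[1],1),round(r[2],1), "corners",np.round(cv2.boxPoints(r),1).tolist())
E
python3 - <<'E'
from lid import *
lid("w3")
mv([.398,.3466,.125],103.2)
s=env.observe();print(s["position"])
E
```

```text
lid n 7302 mean [0.5719 0.3097 0.1369] slope x,y [ 0.0052 -0.0011] rect [545.9 310.6] [52.3 96.2] 86.9 corners [[496.3999938964844, 287.1000061035156], [592.5, 281.8999938964844], [595.2999877929688, 334.1000061035156], [499.20001220703125, 339.29998779296875]]
shift [ 0.5654  0.0937 -0.0039] turn [ 0.000e+00  1.000e-04 -3.623e-01] dist 0.1719359195664624
[0.56584529 0.3093361  0.12385033]
```

Request:
step_arm(steps=[0,0.12,0.02,0,0,0,-0.1,0,0.27,0.045,0,0,0,-0.2,0,0.42,0.07,0,0,0,-0.3,0,0.52,0.087,0,0,0,-0.362,0,0.565,0.0935,0,0,0,-0.362,0,0.565,0.0935,0,0,0,-0.362,0,0.565,0.0935,0,0,0,-0.362,0,0.565,0.0935,0,0,0,-0.362])

```text
time_s: 7.0
position: [0.3996, 0.3463, 0.1238]
tool_rot: [[-0.974, -0.227, 0.001], [-0.227, 0.974, 0.0], [-0.001, 0.0, -1.0]]
ft_force: [-0.2, -0.3, -3.0]
grip_width: 0.0512
```

Run:
```python
from lid import *
W=[]
for i in range(40):
    n="wrist"; c=imaging.get_calibration(n); im,d=imaging.get_image(n); s=env.observe(); W.append(np.r_[s["ft_force"],s["wrist_torque"]])
cv2.imwrite("pics/w4.png",im); np.save("pics/w4d.npy",d); np.savez("pics/w4c.npz",K=c["camera_matrix"],T=c["world_from_camera"])
W=np.array(W); m=W.mean(0); print(np.round(m,4),np.round(W.std(0)/np.sqrt(len(W)),4)); print(s["position"],s["tool_rot"].round(4).tolist(),s["grip_width"],s["time_s"])
M=m[3:]; R=s["tool_rot"]; Mt=R.T@M
print("moment tool frame",Mt, "offset along box x (=-tool x):", Mt[1]/2.45)
lid("w4")
mv([.398,.3466,.080],103.2)
```

```text
[-4.7700e-02  4.1000e-02 -2.4578e+00  1.1000e-03 -9.1000e-03 -2.0000e-03] [0.0824 0.0796 0.0769 0.0051 0.0047 0.004 ]
[0.39811514 0.34652138 0.12383991] [[-0.9736, -0.2281, 0.0001], [-0.2281, 0.9736, 0.0], [-0.0001, 0.0, -1.0]] 0.051516547527613296 9.0
moment tool frame [ 0.00098473 -0.00915534  0.00196604] offset along box x (=-tool x): -0.003736874754172721
lid n 26247 mean [0.3709 0.3402 0.137 ] slope x,y [-0.0013 -0.0014] rect [377.1 341.7] [99.5 52.1] 13.2 corners [[322.70001220703125, 355.70001220703125], [334.6000061035156, 305.0], [431.5, 327.70001220703125], [419.6000061035156, 378.3999938964844]]
shift [0.0003 0.0003 0.1461] turn [ 0.      0.0001 -0.0003] dist 0.0438401311699095
```

Request:
step_arm(steps=[0,0.003,0,0.07,0,0,0,0,0.005,0,0.13,0,0,0,0,0.005,0,0.145,0,0,0,0,0.005,0,0.148,0,0,0,0,0.005,0,0.151,0,0,0,0,0.005,0,0.153,0,0,0,0,0.005,0,0.153,0,0,0])

```text
time_s: 9.7
position: [0.3969, 0.3463, 0.0784]
tool_rot: [[-0.974, -0.228, 0.001], [-0.228, 0.974, 0.001], [-0.001, 0.0, -1.0]]
ft_force: [1.3, -0.2, -2.9]
grip_width: 0.0514
```

Run:
```python
from lid import *
W=[]
for i in range(6):
    n="wrist"; c=imaging.get_calibration(n); im,d=imaging.get_image(n); s=env.observe(); W.append(np.r_[s["ft_force"],s["wrist_torque"],s["position"]])
cv2.imwrite("pics/w5.png",im); np.save("pics/w5d.npy",d); np.savez("pics/w5c.npz",K=c["camera_matrix"],T=c["world_from_camera"])
print(np.mean(W,0).round(4),s["time_s"]); lid("w5")
```

```text
[ 2.794e-01 -1.673e-01 -2.253e+00  2.100e-03 -4.400e-03 -4.900e-03
  3.967e-01  3.462e-01  7.820e-02] 10.0
lid n 4968 mean [0.3971 0.3467 0.0912] slope x,y [0.0052 0.0045] rect [377.8 341.6] [91.3 52. ] 13.4 corners [[327.29998779296875, 356.3999938964844], [339.3999938964844, 305.79998779296875], [428.20001220703125, 326.8999938964844], [416.20001220703125, 377.5]]
```

Request:
step_arm(steps=[0,0,0,0.001,0,0,0,0,0,0,0.002,0,0,0,0,0,0,0.003,0,0,0,0,0,0,0.004,0,0,0])

```text
time_s: 10.4
position: [0.3966, 0.3462, 0.0768]
tool_rot: [[-0.974, -0.228, -0.0], [-0.228, 0.974, -0.0], [0.0, -0.0, -1.0]]
ft_force: [-1.1, -0.8, 2.0]
grip_width: 0.0513
```

Run:
```python
from lid import *
W=[]
for i in range(6):
    n="wrist"; c=imaging.get_calibration(n); im,d=imaging.get_image(n); s=env.observe(); W.append(np.r_[s["ft_force"],s["wrist_torque"],s["position"]])
print(np.mean(W,0).round(4),s["time_s"])
```

```text
[-0.6696  0.0644 -1.4156 -0.0356  0.0471 -0.0036  0.3966  0.3462  0.0768] 10.7
```

Request:
step_arm(steps=[0,0,0,0.001,0,0,0,0,0,0,0.001,0,0,0,0.7,0,0,0.001,0,0,0,0.7,0,0,0.001,0,0,0,0.7,0,0,0.001,0,0,0,0.7,0,0,0.001,0,0,0])

```text
time_s: 11.3
position: [0.3967, 0.3462, 0.0764]
tool_rot: [[-0.974, -0.228, 0.0], [-0.228, 0.974, 0.0], [-0.0, 0.0, -1.0]]
ft_force: [-0.4, 0.8, -0.9]
grip_width: 0.06
```

Run:
```python
from lid import *
for i in range(6):
    n="wrist"; c=imaging.get_calibration(n); im,d=imaging.get_image(n); s=env.observe()
    if i in(0,5):
        cv2.imwrite(f"pics/w6{i}.png",im); np.save(f"pics/w6{i}d.npy",d); np.savez(f"pics/w6{i}c.npz",K=c["camera_matrix"],T=c["world_from_camera"]); lid(f"w6{i}")
print(s["position"],s["grip_width"],s["time_s"])
```

```text
lid n 4818 mean [0.3972 0.3466 0.0898] slope x,y [0.0063 0.0062] rect [378.2 341.7] [90.9 52.2] 13.6 corners [[327.8999938964844, 356.3999938964844], [340.20001220703125, 305.6000061035156], [428.5, 327.0], [416.20001220703125, 377.70001220703125]]
lid n 4795 mean [0.3972 0.3466 0.0899] slope x,y [0.0069 0.0052] rect [378.2 341.7] [90.1 52.2] 13.4 corners [[328.3999938964844, 356.70001220703125], [340.5, 305.79998779296875], [428.1000061035156, 326.70001220703125], [416.0, 377.5]]
[0.39667469 0.34615746 0.07641658] 0.05974686741293334 11.6
```

View pics/w65.png

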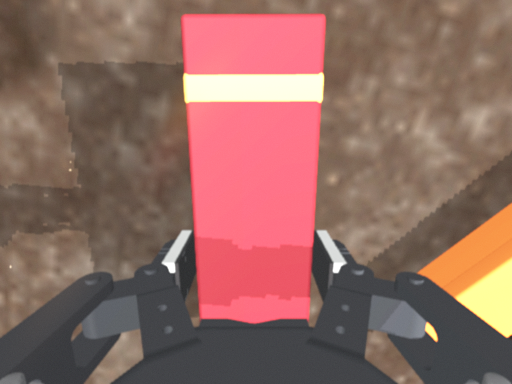

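Request:
step_arm(steps=[0.85,0,0,0,0,0,0,0.85,0,0,0,0,0,0,0.85,0,0,-0.05,0,0,0,0.85,0,0,-0.15,0,0,0,1,0,0,-0.3,0,0,0,1,0,0,-0.45,0,0,0,1,0,0,-0.5,0,0,0,1,0,0,-0.5,0,0,0])

```text
time_s: 12.4
position: [0.3973, 0.3465, 0.2287]
tool_rot: [[-0.974, -0.228, 0.005], [-0.228, 0.974, 0.002], [-0.005, 0.001, -1.0]]
ft_force: [0.2, 0.1, 0.2]
grip_width: 0.0851
```

```bash
cat >> lid.py <<'E'
def lid2(cam,im,d,c,x0=.39,y0=.345,zlo=.07,zhi=.11):
    C=cloud(cam,d,c); im=im.astype(int)
    m=(np.hypot(C[...,0]-x0,C[...,1]-y0)<.12)&(C[...,2]>zlo)&(C[...,2]<zhi)&(d>0)&(im[...,2]>1.5*im[...,0])&(im[...,2]>70)
    P=C[m]; A=np.c_[P[:,:2]-P[:,:2].mean(0),np.ones(len(P))]
    for _ in range(3):
        k=np.linalg.lstsq(A,P[:,2],rcond=None)[0]; res=P[:,2]-A@k; g=np.abs(res)<.004; P=P[g]; A=np.c_[P[:,:2]-P[:,:2].mean(0),np.ones(len(P))]
    r=cv2.minAreaRect((P[:,:2]*1000).astype(np.float32))
    sx=.9736*k[0]+.228*k[1]
    print(cam,"lid n",len(P),"mean",P.mean(0).round(4),"slope long",round(sx,4),"across",round(-.228*k[0]+.9736*k[1],4),"rect",np.round(r[0],1),np.round(r[1],1),round(r[2],1))
E
python3 - <<'E'
from lid import *
for n in ["top","wrist","scene"]:
    c=imaging.get_calibration(n); im,d=imaging.get_image(n); cv2.imwrite(f"pics/{n}7.png",im); lid2(n,im,d,c)
s=env.observe();print(s["position"],s["time_s"])
im=cv2.imread("pics/scene7.png"); cv2.imwrite("pics/scc7.png",cv2.resize(im[130:260,130:330],None,fx=4,fy=4,interpolation=cv2.INTER_CUBIC))
E
```

```text
top lid n 323 mean [0.3936 0.3474 0.0905] slope long 0.0007 across 0.0025 rect [395.1 347.6] [199.3  52.1] 12.6
wrist lid n 11094 mean [0.3858 0.3436 0.09  ] slope long 0.001 across 0.0011 rect [395.7 346. ] [200.   52.3] 13.4
scene lid n 1041 mean [0.3864 0.3427 0.0905] slope long 0.0001 across 0.0133 rect [393.8 345.6] [203.1  53.2] 13.5
[0.39613596 0.34586553 0.22491728] 12.55
```

View pics/scc7.png

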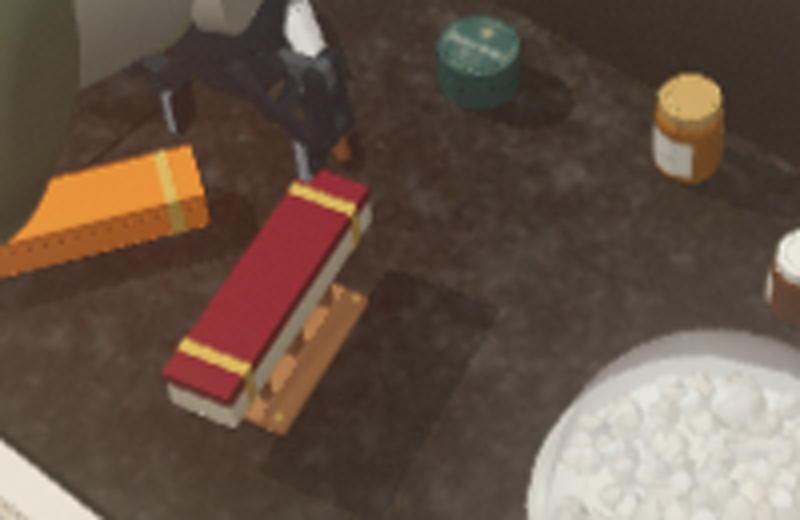

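View pics/wrist7.png

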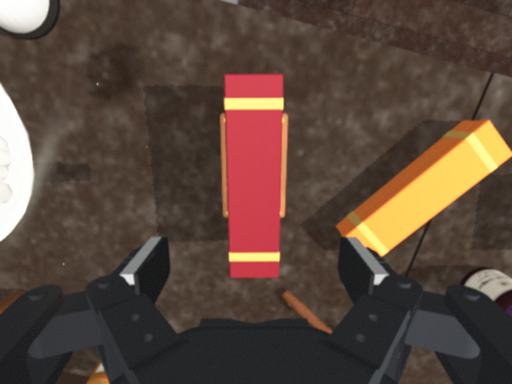

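Run:
```python
from lid import *
d=np.load("pics/top0d.npy"); C=cloud("top",d).reshape(-1,3); C=C[(d.ravel()>0)]
q=C[(np.hypot(C[:,0]-.662,C[:,1]-.07)<.16)&(C[:,2]>.008)]
r=np.hypot(q[:,0]-.662,q[:,1]-.07); q=q[r>.035]; a=np.degrees(np.arctan2(q[:,1]-.07,q[:,0]-.662)); r=r[r>.035]
for lo in range(-180,180,20):
    m=(a>=lo)&(a<lo+20)
    if m.any(): print(lo,"min r",r[m].min().round(3),"z there",q[m][r[m].argmin()].round(3),"zmax",q[m][:,2].max().round(3))
print(C[(np.abs(C[:,1]-.07)<.1)&(C[:,0]>.7)&(C[:,0]<.9)][:,2].max())
s=env.observe();print(s["q"])
mv([.662,.07,.16],30)
```

```text
-180 min r 0.112 z there [0.555 0.036 0.069] zmax 0.164
-160 min r 0.113 z there [0.558 0.027 0.07 ] zmax 0.162
-140 min r 0.084 z there [ 0.619 -0.002  0.033] zmax 0.093
-120 min r 0.07 z there [0.638 0.004 0.017] zmax 0.065
-100 min r 0.072 z there [ 0.65  -0.001  0.008] zmax 0.068
40 min r 0.144 z there [0.737 0.193 0.054] zmax 0.08
60 min r 0.078 z there [0.676 0.146 0.009] zmax 0.079
160 min r 0.122 z there [0.54  0.071 0.069] zmax 0.142
0.006059017043339221
[ 2.82122172e+01  2.05286586e+01  8.04065500e+01  2.14292962e-03
  7.92218447e+01 -7.49697099e+01]
shift [-0.6537 -1.0973  0.2154] turn [-0.0029 -0.0024  1.6263] dist 0.3885868372666685
```

Request:
step_arm(steps=[1,-0.6,-0.98,-0.02,0,0,1,1,-0.6,-0.98,-0.02,0,0,1,1,-0.6,-0.98,-0.02,0,0,1,1,-0.6,-0.98,-0.02,0,0,1,1,-0.6,-0.98,-0.02,0,0,1,1,-0.6,-0.98,-0.02,0,0,1,1,-0.6,-0.98,-0.02,0,0,1,1,-0.6,-0.98,-0.02,0,0,1])

```text
time_s: 13.35
position: [0.6414, 0.0964, 0.2291]
tool_rot: [[-0.847, 0.532, -0.003], [0.532, 0.847, -0.001], [0.002, -0.003, -1.0]]
ft_force: [-0.0, -0.1, -1.0]
grip_width: 0.0856
```

Run:
```python
from lid import *
n="wrist"; c=imaging.get_calibration(n); im,d=imaging.get_image(n); cv2.imwrite("pics/w8.png",im)
C=cloud(n,d,c); m=(np.hypot(C[...,0]-.662,C[...,1]-.07)<.04)&(C[...,2]>.055)&(C[...,2]<.07); P=C[m]; uv=np.argwhere(m)
if len(P): print("jar lid",len(P),P.mean(0),cv2.minEnclosingCircle((P[:,:2]*1000).astype(np.float32)),uv.mean(0)[::-1])
mv([.662,.07,.13],30)
```

```text
jar lid 1273 [0.6633821  0.07051776 0.05899475] ((664.1065063476562, 69.95988464355469), 22.777502059936523) [244.03849175 208.93401414]
shift [-0.1147 -0.0413  0.3309] turn [-0.0039 -0.0039  0.622 ] dist 0.10579792162035914
```

View pics/w8.png

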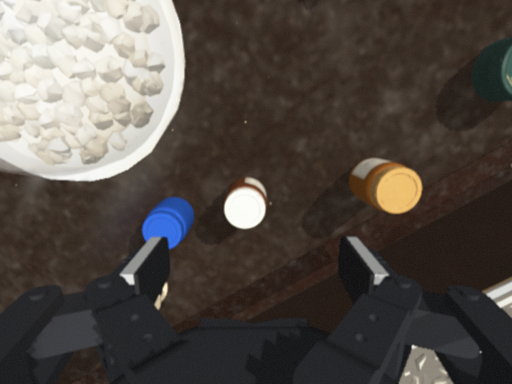

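Request:
step_arm(steps=[1,-0.1186,-0.038,0.15,0,0,0.622,1,-0.1186,-0.038,0.3,0,0,0.622,1,-0.1186,-0.038,0.331,0,0,0.622,1,-0.1186,-0.038,0.331,0,0,0.622,1,-0.1186,-0.038,0.331,0,0,0.622,1,-0.1186,-0.038,0.331,0,0,0.622,1,-0.1186,-0.038,0.331,0,0,0.622])

```text
time_s: 14.1
position: [0.663, 0.0731, 0.1334]
tool_rot: [[-0.504, 0.863, 0.0], [0.863, 0.504, 0.0], [-0.0, 0.0, -1.0]]
ft_force: [0.7, 0.2, 0.3]
grip_width: 0.0855
```

Run:
```python
from lid import *
n="wrist"; c=imaging.get_calibration(n); im,d=imaging.get_image(n); cv2.imwrite("pics/w9.png",im)
C=cloud(n,d,c); m=(np.hypot(C[...,0]-.662,C[...,1]-.07)<.04)&(C[...,2]>.055)&(C[...,2]<.07); P=C[m]; uv=np.argwhere(m)
if len(P): print("jar lid",len(P),P.mean(0),cv2.minEnclosingCircle((P[:,:2]*1000).astype(np.float32)),uv.mean(0)[::-1])
mv([.6635,.0702,.034],30); print(env.observe()["position"])
```

```text
jar lid 2729 [0.66334143 0.07089967 0.05893632] ((663.8400268554688, 69.90785217285156), 22.792774200439453) [251.63649689 211.10370099]
shift [-0.0086 -0.0034  0.3314] turn [0.0005 0.0003 0.0059] dist 0.0994454619980496
[0.66304668 0.07294856 0.13340644]
```

View pics/w9.png

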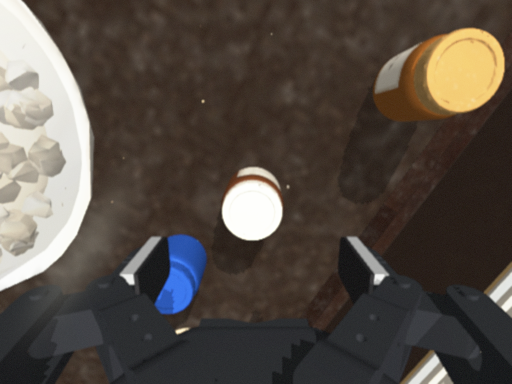

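Request:
step_arm(steps=[1,-0.009,-0.003,0.12,0,0,0,1,-0.009,-0.003,0.2,0,0,0,1,-0.009,-0.003,0.2,0,0,0,1,-0.009,-0.003,0.2,0,0,0])

```text
time_s: 14.55
position: [0.6641, 0.0698, 0.0739]
tool_rot: [[-0.503, 0.864, 0.001], [0.864, 0.503, -0.0], [-0.0, 0.001, -1.0]]
ft_force: [0.6, -0.9, 0.3]
grip_width: 0.0856
```

Run:
```python
from lid import *
mv([.6635,.0702,.034],30); print(env.observe()["position"])
```

```text
shift [ 0.0021 -0.0011  0.133 ] turn [0.0007 0.0004 0.0049] dist 0.039919310145978514
[0.66407245 0.06983418 0.07391353]
```

Then down and close gently.

Request:
step_arm(steps=[1,0,0,0.08,0,0,0,1,0,0,0.133,0,0,0,1,0,0,0.133,0,0,0,0,0,0,0.133,0,0,0,0,0,0,0.133,0,0,0,0,0,0,0.133,0,0,0,0,0,0,0.133,0,0,0,0,0,0,0.133,0,0,0], grip_force=30)

```text
time_s: 15.35
position: [0.6644, 0.0697, 0.0351]
tool_rot: [[-0.503, 0.864, 0.003], [0.864, 0.503, -0.0], [-0.002, 0.002, -1.0]]
ft_force: [-1.4, 0.6, 5.7]
grip_width: 0.0482
```

Run:
```python
from lid import *
s=env.observe(); print(s["position"],s["grip_width"],s["ft_force"],s["time_s"])
```

```text
[0.66444098 0.06967924 0.03506853] 0.048199220854895655 [-1.44741183  0.59195991  5.6535409 ] 15.35
```

Request:
step_arm(steps=[0,0,0,-0.04,0,0,0,0,0,0,-0.12,0,0,0,0,0,0,-0.25,0,0,0,0,0,0,-0.4,0,0,0,0,0,0,-0.55,0,0,0,0,0,0,-0.65,0,0,0,0,0,0,-0.65,0,0,0,0,0,0,-0.65,0,0,0])

```text
time_s: 16.15
position: [0.6635, 0.0698, 0.2287]
tool_rot: [[-0.503, 0.864, 0.001], [0.864, 0.503, -0.0], [-0.0, 0.0, -1.0]]
ft_force: [0.3, 0.6, -1.9]
grip_width: 0.0479
```

Run:
```python
from lid import *
n="wrist"; c=imaging.get_calibration(n); im,d=imaging.get_image(n); cv2.imwrite("pics/w10.png",im)
s=env.observe(); p=s["position"]; print(p,s["grip_width"],s["ft_force"],s["q"])
C=cloud(n,d,c); m=(np.hypot(C[...,0]-p[0],C[...,1]-p[1])<.03)&(abs(C[...,2]-p[2]-.025)<.012)&(im.min(2)>150); P=C[m]
A=np.c_[P[:,:2]-P[:,:2].mean(0),np.ones(len(P))]; k=np.linalg.lstsq(A,P[:,2],rcond=None)[0]
print("jar lid",len(P),P.mean(0)-p,cv2.minEnclosingCircle((P[:,:2]*1000).astype(np.float32)),k)
for n in ["top","scene"]:
    c=imaging.get_calibration(n); im,d=imaging.get_image(n); cv2.imwrite(f"pics/{n}10.png",im); lid2(n,im,d,c)
mv([.392,.345,.24],103.2)
```

```text
[0.66317184 0.06978726 0.22731992] 0.047953337569093035 [ 0.12440417  0.74234088 -2.01494017] [-4.14122493e+00  3.47626698e+01  5.53221878e+01 -9.36459254e-04
  9.00317002e+01 -3.43378402e+01]
jar lid 8686 [-0.00128049  0.0042704   0.02497359] ((658.9473266601562, 77.40231323242188), 28.206745147705078) [ 0.01017262 -0.0423153   0.25229351]
top lid n 1083 mean [0.3946 0.3463 0.0902] slope long -0.0008 across -0.0001 rect [395.5 346.6] [198.9  52.2] 13.2
scene lid n 1072 mean [0.3877 0.3434 0.0906] slope long 0.0025 across 0.0149 rect [392.7 345.2] [201.5  53.7] 13.1
shift [ 1.2478 -0.3201 -0.0417] turn [-1.5000e-03 -4.4000e-03 -1.6224e+00] dist 0.38664980151404515
```

View pics/w10.png

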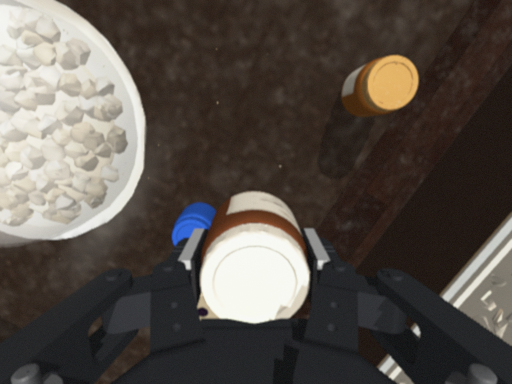

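Request:
step_arm(steps=[0,0.1,-0.025,-0.04,0,0,-0.1,0,0.25,-0.062,-0.04,0,0,-0.25,0,0.4,-0.1,-0.04,0,0,-0.4,0,0.55,-0.137,-0.04,0,0,-0.55,0,0.7,-0.175,-0.04,0,0,-0.7,0,0.85,-0.212,-0.04,0,0,-0.85,0,0.95,-0.24,-0.04,0,0,-1,0,0.95,-0.24,-0.04,0,0,-1])

```text
time_s: 17.1
position: [0.4552, 0.282, 0.2396]
tool_rot: [[-0.969, 0.249, -0.003], [0.249, 0.969, -0.0], [0.003, -0.001, -1.0]]
ft_force: [0.3, -0.9, -1.8]
grip_width: 0.0481
```

Run:
```python
from lid import *
mv([.392,.345,.20],103.2); print(env.observe()["position"])
```

```text
shift [0.2558 0.151  0.1325] turn [-2.000e-04 -3.400e-03 -6.135e-01] dist 0.0975715852686966
[0.45516946 0.28204588 0.23958045]
```

Request:
step_arm(steps=[0,0.1,0.06,0.04,0,0,-0.15,0,0.18,0.105,0.08,0,0,-0.33,0,0.24,0.14,0.12,0,0,-0.48,0,0.255,0.15,0.1325,0,0,-0.613,0,0.255,0.15,0.1325,0,0,-0.613,0,0.255,0.15,0.1325,0,0,-0.613])

```text
time_s: 17.7
position: [0.3963, 0.3425, 0.2002]
tool_rot: [[-0.976, -0.217, -0.0], [-0.217, 0.976, -0.001], [0.001, -0.0, -1.0]]
ft_force: [0.8, 0.3, -1.5]
grip_width: 0.0483
```

Run:
```python
from lid import *
n="wrist"; 
for i in range(3): c=imaging.get_calibration(n); im,d=imaging.get_image(n)
cv2.imwrite("pics/w11.png",im)
s=env.observe(); p=s["position"]; R=s["tool_rot"]; print(p,s["ft_force"],s["time_s"])
C=cloud(n,d,c); T=(C-p)@R  # tool coords
m=(np.hypot(T[...,0],T[...,1])<.04)&(T[...,2]<-.018)&(T[...,2]>-.035)&(im.min(2)>200)
P=T[m]; 
for _ in range(4):
    A=np.c_[P[:,:2],np.ones(len(P))]; k=np.linalg.lstsq(A,P[:,2],rcond=None)[0]; P=P[np.abs(P[:,2]-A@k)<.0015]
print("lid in tool frame: circle",cv2.minEnclosingCircle((P[:,:2]*1000).astype(np.float32)),"plane",k,"n",len(P))
lid2(n,im,d,c)
mv([.392,.345,.14],103.2)
```

```text
[0.39641925 0.34245702 0.20061735] [-0.34372848 -0.13756505 -1.51112948] 17.85
lid in tool frame: circle ((1.3609108924865723, -3.1055662631988525), 25.335716247558594) plane [-0.00726479  0.01164635 -0.0239407 ] n 7339
wrist lid n 7807 mean [0.3445 0.3341 0.0899] slope long 0.001 across 0.0005 rect [352.6 335.7] [111.3  52.2] 13.4
shift [0.0126 0.0115 0.2021] turn [-0.      0.0005 -0.013 ] dist 0.06083140830060435
```

View pics/w11.png

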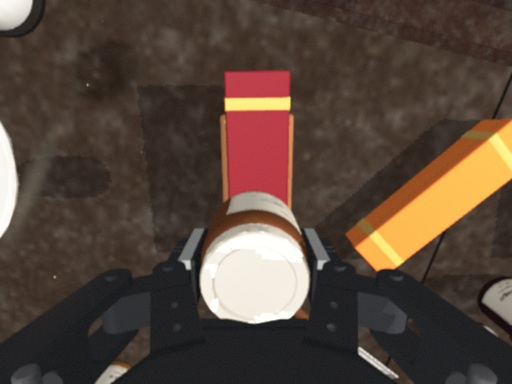

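Request:
step_arm(steps=[0,0.009,0.0115,0.08,0,0,-0.013,0,0.009,0.0115,0.16,0,0,-0.013,0,0.009,0.0115,0.2,0,0,-0.013,0,0.009,0.0115,0.2,0,0,-0.013,0,0.009,0.0115,0.2,0,0,-0.013])

```text
time_s: 18.35
position: [0.3929, 0.3456, 0.141]
tool_rot: [[-0.973, -0.23, 0.001], [-0.23, 0.973, 0.0], [-0.001, 0.0, -1.0]]
ft_force: [0.4, -0.2, -0.5]
grip_width: 0.0483
```

Run:
```python
from lid import *
n="wrist"; W=[]
for i in range(6): c=imaging.get_calibration(n); im,d=imaging.get_image(n); s=env.observe(); W.append(np.r_[s["position"],s["ft_force"]])
cv2.imwrite("pics/w12.png",im)
print(np.mean(W,0).round(4),s["time_s"])
lid2(n,im,d,c)
mv([.393,.3453,.126],103.2)
```

```text
[ 0.3928  0.3458  0.1413 -0.0293 -0.1832 -1.8227] 18.65
wrist lid n 11526 mean [0.3362 0.3318 0.0899] slope long 0.0009 across 0.0007 rect [383.4 343.1] [174.2  52.8] 13.4
shift [-0.0012 -0.0018  0.0501] turn [0.0003 0.0013 0.0035] dist 0.01503317830339224
```

Request:
step_arm(steps=[0,-0.001,-0.0015,0.015,0,0,0,0,-0.001,-0.0015,0.03,0,0,0,0,-0.001,-0.0015,0.042,0,0,0,0,-0.001,-0.0015,0.047,0,0,0,0,-0.001,-0.0015,0.049,0,0,0,0,-0.001,-0.0015,0.049,0,0,0])

```text
time_s: 19.25
position: [0.3928, 0.3453, 0.1257]
tool_rot: [[-0.973, -0.231, -0.0], [-0.231, 0.973, -0.0], [0.0, -0.0, -1.0]]
ft_force: [0.6, 0.4, -0.8]
grip_width: 0.0483
```

```bash
cat > chk.py <<'E'
from lid import *
import sys
n="wrist"; W=[]
for i in range(6): c=imaging.get_calibration(n); im,d=imaging.get_image(n); s=env.observe(); W.append(np.r_[s["position"],s["ft_force"]])
cv2.imwrite(f"pics/{sys.argv[1]}.png",im)
print(np.mean(W,0).round(4),s["time_s"],s["grip_width"])
lid2(n,im,d,c)
E
python3 chk.py w13
```

```text
[ 0.3928  0.3453  0.1259 -0.158   0.3221 -1.791 ] 19.55 0.048255692583434755
wrist lid n 13233 mean [0.3347 0.3315 0.0899] slope long 0.0005 across 0.0011 rect [377.9 341.7] [162.8  52.6] 13.3
```

Request:
step_arm(steps=[0,0,0,0.001,0,0,0,0,0,0,0.002,0,0,0,0,0,0,0.003,0,0,0,0,0,0,0.003,0,0,0])

```text
time_s: 19.95
position: [0.3928, 0.3453, 0.1251]
tool_rot: [[-0.973, -0.231, 0.0], [-0.231, 0.973, 0.0], [-0.0, 0.0, -1.0]]
ft_force: [-0.2, -0.6, 1.7]
grip_width: 0.0479
```

```bash
python3 chk.py w14
```

```text
[ 0.3928  0.3453  0.1251 -0.9739 -0.3472  1.8414] 20.25 0.047879167183013896
wrist lid n 13411 mean [0.3345 0.3315 0.09  ] slope long -0.0011 across 0.0006 rect [377.5 341.7] [162.8  52.4] 13.3
```

Request:
step_arm(steps=[0,0,0,-0.0005,0,0,0,0.68,0,0,-0.0005,0,0,0,0.68,0,0,-0.0005,0,0,0,0.68,0,0,-0.0005,0,0,0,0.68,0,0,-0.0005,0,0,0])

```text
time_s: 20.75
position: [0.3927, 0.3453, 0.1249]
tool_rot: [[-0.973, -0.231, -0.0], [-0.231, 0.973, -0.0], [0.0, -0.0, -1.0]]
ft_force: [0.2, 0.1, 1.0]
grip_width: 0.058
```

```bash
python3 chk.py w15
```

```text
[ 0.3927  0.3453  0.125  -0.0707 -0.1212  0.16  ] 21.05 0.05816784813332909
wrist lid n 13423 mean [0.3345 0.3315 0.0899] slope long 0.0013 across 0.0006 rect [377.3 341.5] [162.5  52.5] 13.1
```

View pics/w15.png

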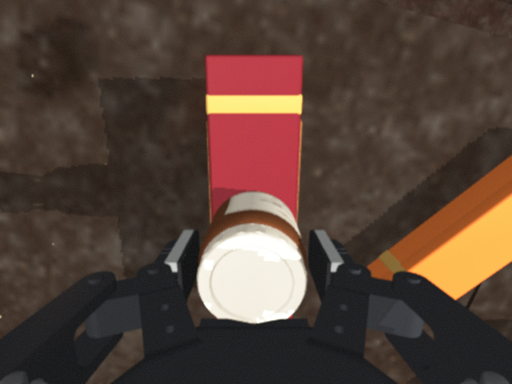

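Request:
step_arm(steps=[0.95,0,0,0,0,0,0,0.95,0,0,0,0,0,0,0.95,0,0,0,0,0,0,0.95,0,0,-0.03,0,0,0,0.95,0,0,-0.1,0,0,0,0.95,0,0,-0.2,0,0,0,0.95,0,0,-0.33,0,0,0,0.95,0,0,-0.4,0,0,0,0.95,0,0,-0.4,0,0,0])

```text
time_s: 21.95
position: [0.3935, 0.3458, 0.2487]
tool_rot: [[-0.973, -0.231, 0.006], [-0.231, 0.973, 0.003], [-0.007, 0.002, -1.0]]
ft_force: [0.0, 0.0, -0.3]
grip_width: 0.0813
```

```bash
python3 chk.py w16
python3 - <<'E'
from lid import *
for n in ["top","scene","wrist"]:
    c=imaging.get_calibration(n); im,d=imaging.get_image(n); cv2.imwrite(f"pics/{n}16.png",im); lid2(n,im,d,c)
    C=cloud(n,d,c); m=(np.hypot(C[...,0]-.392,C[...,1]-.345)<.05)&(abs(C[...,2]-.15)<.006)&(im.min(2)>120); P=C[m]
    if len(P): print("jar",P.mean(0),cv2.minEnclosingCircle((P[:,:2]*1000).astype(np.float32)))
im=cv2.imread("pics/scene16.png"); cv2.imwrite("pics/scc16.png",cv2.resize(im[110:260,130:360],None,fx=3.4,fy=3.4,interpolation=cv2.INTER_CUBIC))
E
```

```text
[ 0.3925  0.3452  0.2446 -0.1523  0.1599 -0.0264] 22.25 0.08122866681090736
wrist lid n 6875 mean [0.38   0.3424 0.09  ] slope long 0.0011 across 0.0003 rect [395.9 346. ] [198.8  52.2] 13.3
top lid n 300 mean [0.4051 0.3502 0.0905] slope long 0.0011 across 0.0085 rect [395.2 346.9] [199.3  52.6] 13.1
scene lid n 809 mean [0.382  0.3397 0.0905] slope long -0.0014 across 0.01 rect [393.7 345.2] [203.   54.1] 13.6
jar [0.38968483 0.34338241 0.14959302] ((390.9593200683594, 343.6231994628906), 23.43136215209961)
wrist lid n 6869 mean [0.3793 0.3422 0.09  ] slope long 0.0015 across 0.001 rect [395.2 346.1] [199.   52.7] 13.5
jar [0.39213047 0.34440931 0.14903545] ((393.04974365234375, 344.4994812011719), 22.747465133666992)
```

View pics/scc16.png

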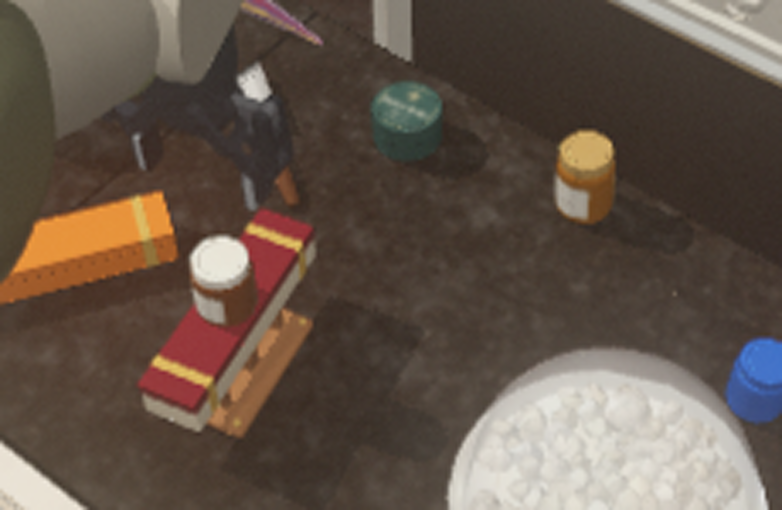

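View pics/wrist16.png

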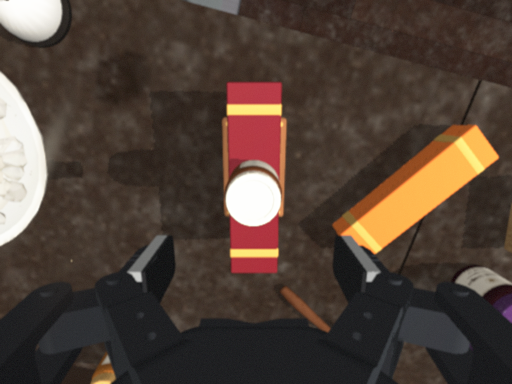

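The box is level with the jar upright over the ridge, and the gripper is well clear. I'm handing it in.

Run:
```python
from rig import close_job
print(close_job())
```

```text
the job is handed in; nothing more can be done
None
```

The long box is balanced level across the brass ridge with the white-lidded jar standing upright on it, and the job was handed in at about 22.4 s of the 64 s allowed.

**Balance point:** I gripped the red box at its middle, lifted it and averaged the wrist torque. That put its centre of mass about 4 mm (give or take 1.5 mm) from the middle, towards the robot. I set that point over the ridge, let go, and the box balanced by itself before I fetched the jar.

**Last checks before handing in:**
- **Box:** along its length it was level to about 0.0015 rad in the wrist, top and scene cameras. Its lid was at 90 mm, which fits the ridge height with both stops clear.
- **Jar:** its lid was at 150 mm and within about 2 mm of the ridge centre, upright to the eye.
- **Gripper:** it was about 12 cm above the jar's grasp height, with the force reading near zero.
- **Other goods:** the tin, honey jar and blue jar looked unmoved in the pictures. I did not re-measure them.

**One disagreement:** the scene camera showed a slope of about 0.01 rad across the width, and the top camera's last, sparse reading gave 0.0085. The denser wrist view gave 0.001 or less, so I took the other two as measurement error.

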